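# Crate the sample jars and hold the drying cabinet open

### The arm

A 6-joint arm with a two-finger parallel gripper is mounted at the origin on the work surface. World frame = base frame: x ahead of the robot, y to its left, z up, the work surface at z = 0. Lengths are in m, angles in rad, forces in N, time in s.
With the tool pointing down it reaches from about 0.425 to 0.95 m from the base axis. Payload 3.5 kg.
Tool frame: the origin (TCP) lies between the finger pads; the fingertips stand 14 mm ahead of it and the grasp point (between the pads) lies 5 mm behind it (ctrl.tip_extent is the distance from the TCP to the fingertips, in m); x points along the fingers, z is the direction in which the jaws open and shut, and the axes are right-handed (so a half turn about x gives the same grasp; the last joint's range is limited). The gripper opens to 85 mm and grips with 20 to 120 N. Pads are 22 mm wide; open, the fingers measure 114 mm over their backs; the gripper's body (76 mm by 85 mm) begins 54 mm behind the grasp point. The pads swing forward as they close: fully open they stand 13 mm farther back than shut.
Start: joints at [-1.332, 0.286, 1.577, -0, 1.279, -0.15], TCP at [0.256, -0.625, 0.245] pointing down, gripper open.
Joint ranges: [-2.77, 2.77], [-0.9, 2.22], [0.21, 2.48], [-1.53, 4.67], [0.24, 2.81], [-2.84, 2.84]. Speed limits (rad/s): [2.79, 2.79, 3.14, 3.14, 3.14, 3.14].

### API

Orientations are given as a unit quaternion [x, y, z, w].
In Python, from plant import ctrl gives the robot as it stands.
- The arm moves only by the tool move_arm, never from a script. Its argument "commands" is one flat list of numbers, 4 for each row, row after row: the shift along the tool's x, y, z in units of 25 mm (1.0 is 25 mm), then the turn about the tool's x in units of 5 degrees (1.0 is 5 degrees). A call has 1 to 20 rows; each row shifts and turns the commanded pose from where the row before left it, along the tool's axes as they then stand; what a row does not reach is not made up. A row lasts 1/8 s, in which the tool goes at most 62.5 mm and 10.7 degrees, less where a joint would pass 70% of its speed; a pose out of reach is approached as far as the arm can. A call is refused whole if a number of a shift passes 1 or a number of a turn 1, either way. A call with a gripper value outside its range is refused whole. "jaw" is the finger opening in mm, from 0 to 85.4, set as the call begins (left out, the last holds). The fingers move at their own pace and stop on an object; "force" is the grip in N (left out, the last holds). Time passes only in rows, so rows that do not move let the fingers close. It gives the time, the measured TCP pose, the force and the opening at its end, in the units of the state.
- ctrl.get_state(): the state, without advancing time (a new reading comes with each control period).
- ctrl.read_camera(name): name is "scene" or "top" or "wrist"; returns the picture (400x640x3 uint8, red, green, blue); there is no depth.
- ctrl.get_calibration(name): a dict with "camera_matrix" (3x3 intrinsics, pixels), "camera_from_world" (4x4, takes a point from world to camera coordinates); the wrist camera has in their place "mount" (4x4, takes a point from camera to tool coordinates, whose origin is the TCP and whose axes are the tool frame's). Camera axes: x right, y down, z forward; pixel columns grow to the right and rows downward; lengths in m; the calibration is good to about 2 mm. A picture is of the moment at which its call begins: read the wrist's pose just before it. get_calibration takes no time and is no camera call.
- ctrl.sign_off(): hands the job in, once; it reports no verdict.
The state is a dict: "time": time; "qpos": joint angles; "dq": joint speeds; "joint_efforts": joint torques, N m; "eef_pos": TCP position; "tcp_rot": TCP orientation; "contact_force": force on the tool from outside, world axes, zero at the start; "wrist_torque": the same for the moment, N m; "opening": opening from 0.0 (shut) to 1.0 (fully open).
Only numpy, scipy, OpenCV 4.12 (cv2) and the standard library are available. Lean on these libraries where they do the work, as an engineer would, in place of code of your own. Each camera call takes 0.05 s, during which the arm holds its last target.

### The job

Stand the two green-capped sample jars upright in the divided grey crate, one jar to a cell, and let go of them. Then get the drying cabinet open for a colleague to put the crate in: give the front panel's blue grip a small upward tug, without touching the red bolt first; if it comes freely leave the bolt as it is, and if it is caught draw the bolt fully back, then raise the panel at least 110 mm. Finish while still gripping the panel and holding it up (it drops if let go); do not wrench a caught panel, and leave the white-capped jar, spray bottle, sample box and dish alone.

Things in the scene. Friction and masses are not known exactly. Their poses are not given: they have to be found in the camera images.
- jar_a: clear sample jar with a green screw cap, loose, 40 mm in diameter and 78 mm tall, about 0.12 kg; origin at the centre of its underside, z up the jar. Starts standing on the bench
- jar_b: second jar, the same as jar_a (clear, green cap, 40 mm by 78 mm, about 0.12 kg); origin at the centre of its underside
- jar_old: jar of the same size with a white cap, already standing in the crate's cell 3; leave it there. Origin at the centre of its underside
- crate: open grey plastic crate, loose, about 0.8 kg, 150 x 150 mm and 45 mm high, divided by a cross into 2 x 2 cells of 67 x 67 mm; walls, dividers and floor 5 mm thick. Origin at the centre of its underside, z up, x and y along its sides
- cell0 (a point): centre of the floor of the crate's cell at (-x, -y) in crate axes (36 mm from the crate's middle along each), 5 mm above the crate's underside; empty at the start
- cell1 (a point): the same for the cell at (-x, +y); empty at the start
- cell2 (a point): the same for the cell at (+x, -y); empty at the start
- cell3 (a point): the same for the cell at (+x, +y); it holds jar_old
- cabinet: fixed white drying cabinet, 190 mm deep (x), 240 mm wide (y), 160 mm high, open at the front, where a clear lift-up panel closes it. Origin at the centre of its underside; its x axis points from the front to the back, away from the robot, y to its left as the robot sees it, z up
- sash (a joint): height of the clear front panel (about 0.35 kg with its blue parts), which slides straight up in two rails: 0 shut, 0.125 m fully up. It falls shut when let go. When the bolt has it caught it comes up only about 5 mm and stops hard
- sash_grip (a point): grip point on the panel's blue upright grip, a block 16 mm (cabinet x) by 20 mm (cabinet y) that stands from 163 to 217 mm above the bench with the panel shut, free on all sides; the point lies on its centre line, 20 mm below its top. It is 70 mm to the cabinet's +y side of the middle, 101 mm in front of its origin. It moves up with the panel
- bolt (a joint): travel of the steel slide bolt on the cabinet's top: 0 fully home, 0.022 m fully back (end stop); it slides towards the cabinet's -y against about 2 N of friction and stays where it is left. It starts anywhere from 0 to 0.015. Its tip hides under a blue hood on the panel, so that only a tug tells whether it still catches the panel; fully back it is always clear
- bolt_knob (a point): grip point on the bolt's red upright knob, a block 16 x 16 mm standing 38 mm above the bolt bar, from 182 to 220 mm above the bench; the point lies on its centre line, 15 mm below its top. The knob stands about 34 mm behind the line of the panel, near the cabinet's front; the blue hood (top at 194 mm) begins 37 mm or more from it on the +y side, nothing stands taller than 170 mm elsewhere round it
- spray: white spray bottle, 52 mm in diameter, 158 mm tall; bystander; origin at the centre of its underside
- samplebox: closed clear box with white lid, 116 x 91 x 52 mm; bystander; origin at the centre of its underside
- dish: flat round dish, 86 mm in diameter, 13 mm high; bystander; origin at the centre of its underside

How it is judged:
On the way, in this order (a step that is already met when the one before it is completed fails the run):
1. both green-capped jars stand released and upright in the crate, one per cell (x of jar_a in the frame of crate between -0.07 and 0.07 m and y of jar_a in the frame of crate between -0.07 and 0.07 m and z of each of jar_a, jar_b, jar_old in the frame of crate below 0.012 m and angle between each of jar_a, jar_b, jar_old's own z axis and vertical below 0.12 rad and x of jar_b in the frame of crate between -0.07 and 0.07 m and y of jar_b in the frame of crate between -0.07 and 0.07 m and x of jar_old in the frame of crate between -0.07 and 0.07 m and y of jar_old in the frame of crate between -0.07 and 0.07 m and horizontal distance between jar_a and jar_b above 0.042 m and horizontal distance between each of jar_a, jar_b and jar_old above 0.042 m and linear speed of each of jar_a, jar_b below 0.03 m/s and contact force between the fingers and jar_a below 0.1 N and contact force between the fingers and jar_b below 0.1 N), for 0.2 s.
2. the panel has been tugged up a little with the bolt still where it was (value of joint sash above 0.0025 m and distance of bolt_knob from where it was at the start of the episode below 0.004 m), for 0.1 s.
3. the panel is raised at least 100 mm (value of joint sash above 0.1 m), for 0.2 s.
At the end, for the whole second after the job is handed in: The robot holds the panel still at least 100 mm up (fingers pressing on it with over 1 N); the bolt is either untouched (within 4 mm of its start) or, having been caught, drawn fully back (over 20 mm of its 22 mm); all three jars stand upright (within 7 degrees) on the crate's floor, one per cell (value of joint sash above 0.1 m and contact force between the fingers and sash above 1 N and linear speed of sash below 0.02 m/s and x of jar_a in the frame of crate between -0.07 and 0.07 m and y of jar_a in the frame of crate between -0.07 and 0.07 m and z of each of jar_a, jar_b, jar_old in the frame of crate below 0.012 m and angle between each of jar_a, jar_b, jar_old's own z axis and vertical below 0.12 rad and x of jar_b in the frame of crate between -0.07 and 0.07 m and y of jar_b in the frame of crate between -0.07 and 0.07 m and x of jar_old in the frame of crate between -0.07 and 0.07 m and y of jar_old in the frame of crate between -0.07 and 0.07 m and horizontal distance between jar_a and jar_b above 0.042 m and horizontal distance between each of jar_a, jar_b and jar_old above 0.042 m and linear speed of each of jar_a, jar_b below 0.03 m/s and (distance of bolt_knob from where it was at the start of the episode below 0.004 m or (value of joint bolt above 0.02 m and distance of bolt_knob from where it was at the start of the episode above 0.0115 m))); the arm keeps its last pose, push and grip.
It fails at once if a bystander (white-capped jar, spray bottle, sample box, dish) is moved over 30 mm or tipped (distance of any of spray, samplebox, dish, jar_old from where it was at the start of the episode above 0.03 m or angle between any of spray, jar_old's own z axis and vertical above 0.4 rad).
It fails at once if the caught panel is wrenched against the bolt with over 40 N (contact force between sash and bolt above 40 N).
It also fails if it takes over 72 s, if anything falls off the work surface, if the arm or the gripper's body presses on something with over 40 N, if the wrist force passes 120 N, or if a joint passes its speed limit or range.

## Working session

There is one attempt and no reset: what is moved stays moved. The work goes in short steps, Python scripts to look and compute and a tool call to move; the robot and the scene stay as the last step left them, time stands still between calls to the robot, and variables do not carry over. Pictures are saved under pics/ and viewed, and the job is handed in when it is done.

Besides the shell and the picture viewer there is one more tool, called after "Call:" as name(argument=value, ...) on one line, values as JSON. move_arm: Moves the arm, as the interface text tells. Its arguments: {"type":"object","properties":{"commands":{"type":"array"},"jaw":{"type":"number"},"force":{"type":"number"}},"required":["commands"]}

```bash
ls; mkdir -p pics; python3 - <<'E'
from plant import ctrl
import cv2
print(ctrl.get_state())
for n in ["scene","top","wrist"]:
    im=ctrl.read_camera(n); cv2.imwrite(f"pics/{n}0.png",im[:,:,::-1])
    print(n,ctrl.get_calibration(n))
print(ctrl.tip_extent)
E
```

```text
pics
{'time': 0.0, 'qpos': array([-1.33198352e+00,  2.87208123e-01,  1.57816734e+00,  1.35302009e-05,
        1.27864147e+00, -1.50018611e-01]), 'dq': array([-4.15352639e-04,  2.20752347e-03,  4.36004234e-05, -4.68773370e-04,
        6.62557692e-04,  3.82481114e-05]), 'joint_efforts': array([ 7.83209234e-04, -4.05972326e+01, -2.92629361e+01, -6.27047666e-05,
        5.78678344e-03, -8.12426691e-06]), 'eef_pos': array([ 0.25576548, -0.62398697,  0.24392409]), 'tcp_rot': array([ 0.39456653,  0.58780508, -0.39340262,  0.58654652]), 'contact_force': array([ 0.28427412, -0.12224216, -1.07680832]), 'wrist_torque': array([ 0.01546358, -0.03108471,  0.01947591]), 'opening': 0.9992717791932119}
scene {'camera_matrix': array([[478.08585544,   0.        , 332.00875528],
       [  0.        , 478.08585544, 206.11283467],
       [  0.        ,   0.        ,   1.        ]]), 'camera_from_world': array([[ 0.67487119,  0.73792869,  0.00318254, -0.35898818],
       [ 0.63172548, -0.57550343, -0.51934451, -0.36902712],
       [-0.38140765,  0.35250114, -0.85455904,  1.47402512],
       [ 0.        ,  
[... 416 characters left out ...]
[ 1.46205593e-01,  6.27325556e-03, -9.89234336e-01,
         1.14295245e+00],
       [ 0.00000000e+00,  0.00000000e+00,  0.00000000e+00,
         1.00000000e+00]])}
wrist {'camera_matrix': array([[298.68210531,   0.        , 325.06488387],
       [  0.        , 298.68210531, 201.80717844],
       [  0.        ,   0.        ,   1.        ]]), 'mount': array([[ 1.39200472e-03, -2.72134165e-01,  9.62258312e-01,
        -1.28869959e-01],
       [-2.32505491e-04, -9.62259306e-01, -2.72134109e-01,
         6.85111857e-02],
       [ 9.99999004e-01,  1.55081623e-04, -1.40274218e-03,
         3.15499511e-04],
       [ 0.00000000e+00,  0.00000000e+00,  0.00000000e+00,
         1.00000000e+00]])}
0.014
```

View pics/scene0.png

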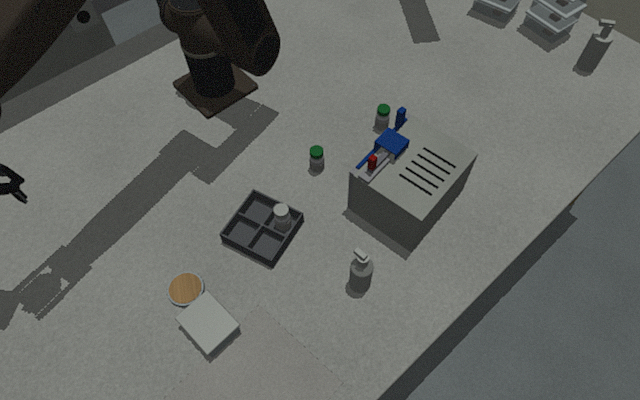

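View pics/top0.png

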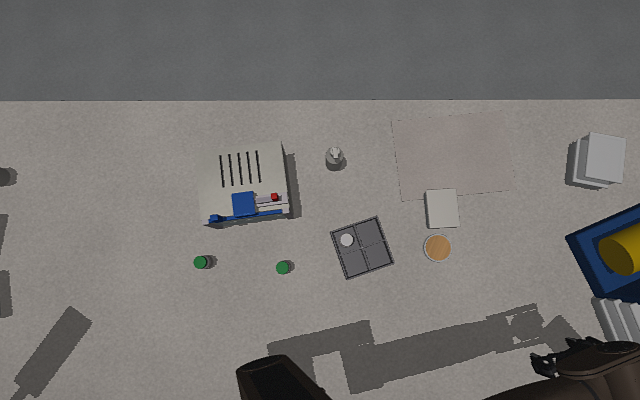

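View pics/wrist0.png

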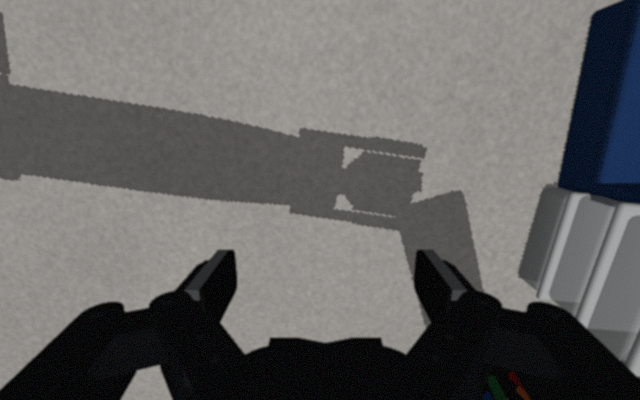

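The scene view shows two green caps at (383,109) and (316,152), with the crate centred near (262,228), the red knob at (373,160) and the blue grip at (401,117). In the top view the caps are at (201,262) and (283,268), crate corners about (330,232), (377,217), (394,262) and (347,278), grip (213,218), knob (275,197). The wrist view shows only bench.

```bash
cat > h.py <<'E'
import numpy as np, cv2
from plant import ctrl
def cam(n):
    c=ctrl.get_calibration(n); K=c["camera_matrix"]
    if n=="wrist":
        from scipy.spatial.transform import Rotation as R
        s=ctrl.get_state(); T=np.eye(4); T[:3,:3]=R.from_quat(s["tcp_rot"]).as_matrix(); T[:3,3]=s["eef_pos"]
        return K,np.linalg.inv(T@c["mount"])
    return K,c["camera_from_world"]
def ray(n,uv,C=None):
    K,E=C or cam(n); d=np.linalg.inv(K)@[uv[0],uv[1],1]; Rm=E[:3,:3]
    return -Rm.T@E[:3,3], Rm.T@d
def onz(n,uv,z,C=None):
    o,d=ray(n,uv,C); return o+d*(z-o[2])/d[2]
def tri(n1,u1,n2,u2,C1=None,C2=None):
    o1,d1=ray(n1,u1,C1);o2,d2=ray(n2,u2,C2)
    A=np.stack([d1,-d2],1); t=np.linalg.lstsq(A,o2-o1,rcond=None)[0]
    p,q=o1+t[0]*d1,o2+t[1]*d2
    return (p+q)/2,np.linalg.norm(p-q)
def proj(n,p,C=None):
    K,E=C or cam(n); c=E[:3,:3]@p+E[:3,3]; v=K@c; return v[:2]/v[2]
def blobs(im,col,amin=15):
    h=cv2.cvtColor(im,cv2.COLOR_RGB2HSV)
    if col=="green": m=cv2.inRange(h,(45,110,40),(85,255,255))
    if col=="red": m=cv2.inRange(h,(0,140,60),(8,255,255))|cv2.inRange(h,(172,140,60),(180,255,255))
    if col=="blue": m=cv2.inRange(h,(100,140,40),(130,255,255))
    n,l,st,ce=cv2.connectedComponentsWithStats(m)
    return [(st[i].tolist(),ce[i].round(1).tolist()) for i in range(1,n) if st[i][4]>=amin]
E
python3 - <<'E'
from h import *
for n in ["top","scene"]:
    im=cv2.imread(f"pics/{n}0.png")[:,:,::-1].copy()
    for c in ["green","red","blue"]: print(n,c,blobs(im,c))
    g=cv2.cvtColor(im,cv2.COLOR_RGB2HSV)
im=cv2.imread("pics/top0.png"); a=cv2.resize(im[130:300,180:400],None,fx=3.6,fy=3.5,interpolation=cv2.INTER_CUBIC); cv2.imwrite("pics/tz.png",a)
im=cv2.imread("pics/scene0.png"); a=cv2.resize(im[90:280,210:480],None,fx=2.9,fy=2.9,interpolation=cv2.INTER_CUBIC); cv2.imwrite("pics/sz.png",a)
for uv in [(330,232),(377,217),(394,262),(347,278)]: print(onz("top",uv,.045))
E
```

```text
top green [([194, 256, 12, 13, 125], [199.5, 261.9]), ([276, 261, 13, 13, 124], [281.9, 267.4])]
top red [([271, 193, 6, 6, 34], [273.6, 195.5])]
top blue [([209, 191, 73, 32, 766], [241.9, 208.0]), ([567, 207, 73, 95, 2615], [603.3, 254.7])]
scene green [([378, 104, 12, 10, 99], [383.4, 108.5]), ([310, 146, 13, 13, 120], [316.0, 150.9])]
scene red [([369, 154, 8, 7, 37], [372.5, 157.4])]
scene blue [([356, 107, 53, 62, 755], [390.1, 139.1])]
[ 0.54571002 -0.11132036  0.045     ]
[ 0.59004914 -0.25092166  0.045     ]
[ 0.45812679 -0.29768726  0.045     ]
[ 0.41228017 -0.16013858  0.045     ]
```

View pics/tz.png

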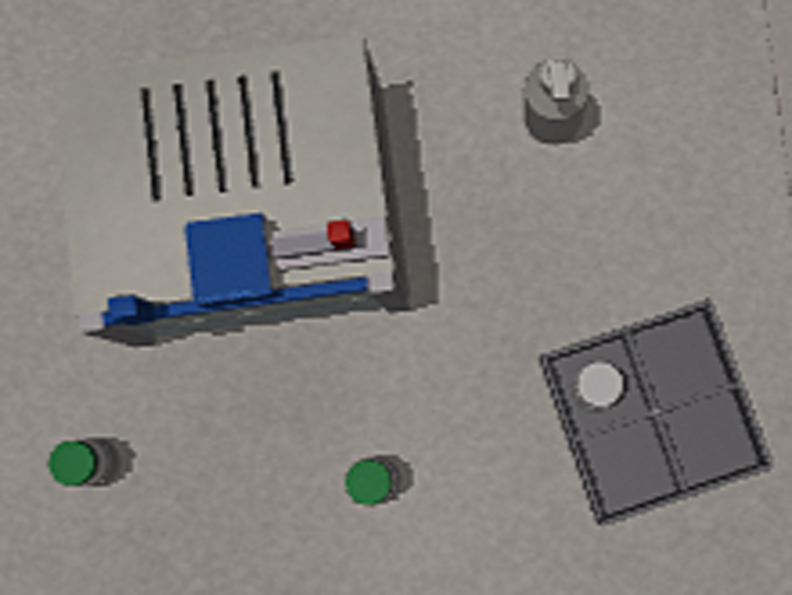

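View pics/sz.png

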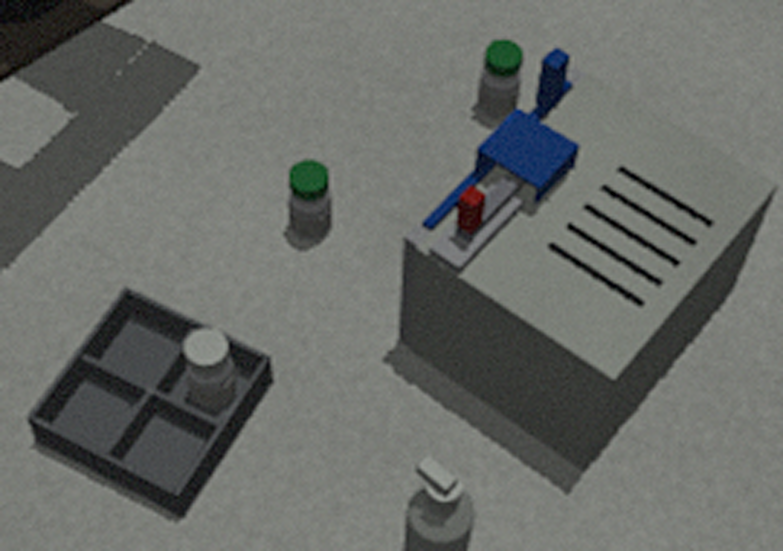

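```bash
cat >> h.py <<'E'
E
python3 - <<'E'
from h import *
P=lambda u,v:(180+u/3.6-.5+.0,130+v/3.5-.5)
S=lambda u,v:(210+u/2.9-.5,90+v/2.9-.5)
print("jarL cap z.078",onz("top",(199.5,261.9),.078),"scene",onz("scene",(383.4,108.0),.074), tri("top",(199.5,261.9),"scene",(383.4,108.)))
print("jarR cap",onz("top",(281.9,267.4),.078),onz("scene",(316.,150.5),.074),tri("top",(281.9,267.4),"scene",(316.,150.5)))
c=np.array([onz("top",P(*p),.045) for p in [(545,355),(708,303),(768,465),(602,520)]])
print(c,"sides",np.linalg.norm(np.roll(c,-1,0)-c,axis=1)); m=c.mean(0); print("crate",m)
print([np.degrees(np.arctan2(*(c[a]-c[b])[[1,0]])) for a,b in [(0,3),(1,2)]],[np.degrees(np.arctan2(*(c[a]-c[b])[[1,0]]))-90 for a,b in [(0,1),(3,2)]])
cs=np.array([onz("scene",S(*p),.045) for p in [(272,362),(182,500),(33,422),(128,290)]])
print("scene crate",cs,cs.mean(0))
print("white jar",onz("top",P(600,384),.083),onz("scene",S(207,345),.083))
# cabinet
print("knob tri",tri("top",P(339,229),"scene",S(471,192)))
print("knob top",onz("top",P(339,229),.22),onz("scene",S(471,192),.22))
print("grip top",onz("top",P(124,303),.217),onz("scene",S(556,55),.217))
print("hood corners",[onz("top",P(*p),.194).round(4) for p in [(187,226),(264,214),(272,290),(196,300)]])
print("hood scene",[onz("scene",S(*p),.194).round(4) for p in [(527,112),(577,148),(478,150)]])
cab=[onz("top",P(*p),.16).round(4) for p in [(62,62),(365,40),(385,225)]]
print("cab",cab)
E
```

```text
jarL cap z.078 [0.45887966 0.26083293 0.078     ] scene [0.45393181 0.26491074 0.074     ] (array([0.45873292, 0.25935827, 0.08195131]), np.float64(0.0006217070040089341))
jarR cap [0.44339187 0.02604725 0.078     ] [0.43934409 0.02750675 0.074     ] (array([0.44304471, 0.02532359, 0.07956781]), np.float64(0.0013596105834297117))
[[ 0.54886918 -0.11395826  0.045     ]
 [ 0.59281965 -0.2485092   0.045     ]
 [ 0.45709849 -0.29425925  0.045     ]
 [ 0.41207655 -0.15933042  0.045     ]] sides [0.14154716 0.14322465 0.14224193 0.14412097]
crate [ 0.50271597 -0.20401428  0.045     ]
[np.float64(18.34994290742067), np.float64(18.628374429765575)] [np.float64(18.089399773769486), np.float64(18.452398584216567)]
scene crate [[ 0.55013662 -0.11335669  0.045     ]
 [ 0.59909974 -0.25106287  0.045     ]
 [ 0.46000208 -0.29822935  0.045     ]
 [ 0.40872179 -0.15930721  0.045     ]] [ 0.50449006 -0.20548903  0.045     ]
white jar [ 0.52264858 -0.15661242  0.083     ] [ 0.51952355 -0.15568281  0.083     ]
knob tri (array([0.62662306, 0.03300977, 0.22894927]), np.float64(0.0025666040701368287))
knob top [0.62882957 0.03517776 0.22      ] [0.62162166 0.03715706 0.22      ]
grip top [0.57510803 0.18655256 0.217     ] [0.56742641 0.19010425 0.217     ]
hood corners [array([0.6354, 0.1492, 0.194 ]), array([0.6444, 0.0933, 0.194 ]), array([0.5871, 0.0861, 0.194 ]), array([0.5797, 0.1409, 0.194 ])]
hood scene [array([0.5817, 0.1446, 0.194 ]), array([0.635 , 0.1472, 0.194 ]), array([0.5827, 0.0867, 0.194 ])]
cab [array([0.7719, 0.2571, 0.16  ]), array([0.7893, 0.0252, 0.16  ]), array([0.6415, 0.0081, 0.16  ])]
```

```bash
cat >> h.py <<'E'
from scipy.spatial.transform import Rotation as R
def tool():
    s=ctrl.get_state(); return s["eef_pos"],R.from_quat(s["tcp_rot"]).as_matrix(),s
def yaw():  # direction of tool z (jaw) in world, deg
    M=tool()[1]; return np.degrees(np.arctan2(M[1,2],M[0,2]))
def go(target):  # shift in tool units, at present orientation
    p,M,s=tool(); return (M.T@(np.array(target)-p)/.025).round(2)
E
python3 - <<'E'
from h import *
p,M,s=tool(); print(M.round(3)); print("jaw yaw",yaw(), go((.443,.026,.2)))
E
```

```text
[[-0.     0.925  0.379]
 [ 0.002  0.379 -0.925]
 [-1.     0.    -0.002]]
jaw yaw -67.72419187847507 [  1.81  16.79 -21.22]
```

Call:
move_arm(commands=[0,0.5,-0.5,0.8,0,1,-1,0,0,1,-1,0,0,1,-1,0,0,1,-1,0,0,1,-1,0,0,1,-1,0,0,1,-1,0,0,1,-1,0,0,1,-1,0,0,1,-1,0,0,1,-1,0,0,1,-1,0,0,1,-1,0,0,1,-1,0,0,0.8,-1,0,0,0,-1,0,0,0,-1,0,0,0,-1,0,0,0,-1,0], jaw=75, force=30)

```text
time: 2.65
eef_pos: [0.4638, -0.0404, 0.245]
tcp_rot: [0.414, 0.573, -0.415, 0.573]
contact_force: [-0.5, 0.1, -0.3]
opening: 0.878
```

Call:
move_arm(commands=[0,0,-1,0,0,0,-1,0,0,0,0,0])

```text
time: 3.02
eef_pos: [0.4482, 0.0072, 0.2451]
tcp_rot: [0.414, 0.574, -0.414, 0.573]
contact_force: [0.3, -0.1, -0.6]
opening: 0.876
```

```bash
python3 - <<'E'
from h import *
p,M,s=tool(); print(s["time"],p,yaw(),s["opening"],go((.4432,.0255,.057)))
C=cam("wrist"); im=ctrl.read_camera("wrist"); cv2.imwrite("pics/w1.png",im[:,:,::-1])
for b in blobs(im,"green"): print(b,onz("wrist",b[1],.078,C))
print(proj("wrist",np.array([.4432,.0255,.078]),C))
E
```

```text
3.025 [0.44822648 0.00719723 0.24505394] -71.60656083764145 0.8759722166339464 [ 7.52  0.04 -0.76]
([53, 76, 40, 38, 1184], [72.5, 94.8]) [0.45788279 0.25952405 0.078     ]
([290, 170, 33, 34, 877], [306.2, 186.3]) [0.44320212 0.02577559 0.078     ]
[306.4585191  186.38560026]
```

View pics/w1.png

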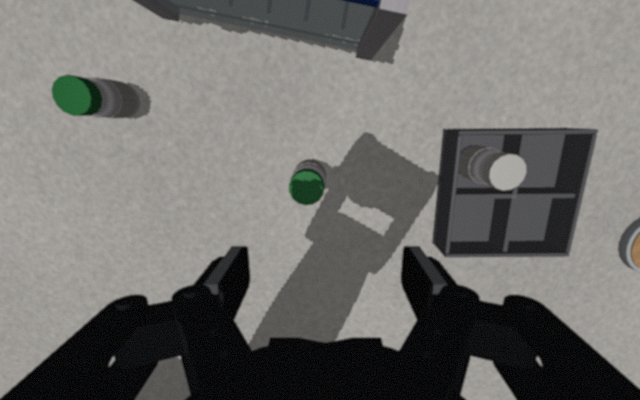

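The wrist view shows the right-hand jar's cap at (306,186), exactly where my position predicts it. The other green cap is at (72,95), and the crate is at about (515,190).

Call:
move_arm(commands=[1,0,-0.76,0,1,0,0,0,1,0,0,0,1,0,0,0,1,0,0,0,1,0,0,0,1,0,0,0,0.5,0,0,0,0,0,0,0])

```text
time: 4.2
eef_pos: [0.443, 0.0239, 0.0572]
tcp_rot: [0.414, 0.574, -0.415, 0.572]
contact_force: [-0.4, -0.5, 0.9]
opening: 0.882
```

Call:
move_arm(commands=[0,0,0,0,0,0,0,0,0,0,0,0,0,0,0,0,0,0,0,0,0,0,0,0], jaw=30, force=30)

```text
time: 4.95
eef_pos: [0.4444, 0.0243, 0.059]
tcp_rot: [0.415, 0.573, -0.414, 0.574]
contact_force: [-1.0, 0.8, 6.1]
opening: 0.439
```

```bash
python3 - <<'E'
from h import *
p,M,s=tool(); print(s["time"],p,yaw(),s["opening"]*85.4,s["contact_force"])
im=ctrl.read_camera("wrist"); cv2.imwrite("pics/w2.png",im[:,:,::-1])
im=cv2.imread("pics/w1.png")
C=None
import numpy as np
E
python3 - <<'E'
import cv2; im=cv2.imread("pics/w1.png"); cv2.imwrite("pics/w1z.png",cv2.resize(im[110:270,420:620],None,fx=3.6,fy=3.6))
E
```

```text
4.95 [0.44440486 0.0243483  0.05901018] -71.71564759725965 37.52382268544369 [-0.98894543  0.84457681  6.13725938]
```

View pics/w2.png

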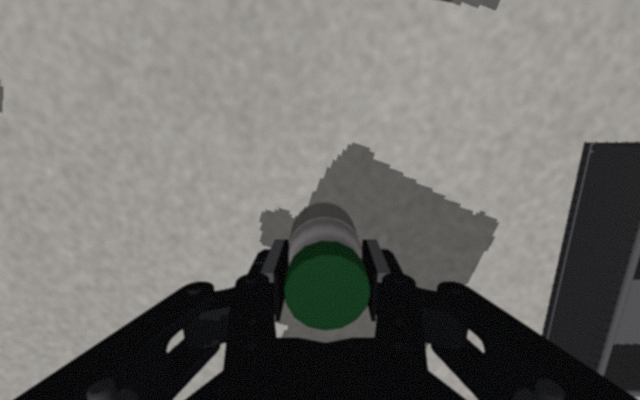

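View pics/w1z.png

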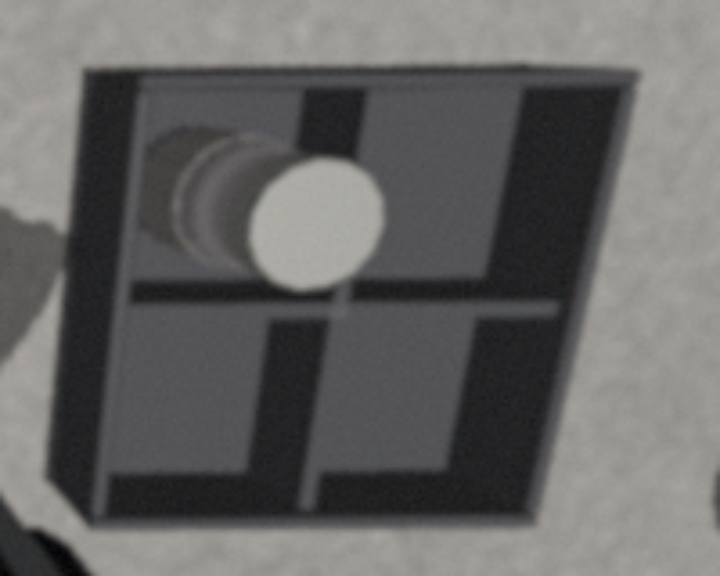

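```bash
python3 - <<'E'
from h import *
T=np.eye(4); 
# pose at picture w1
q=[0.414,0.5735,-0.4145,0.5730]; q=np.array(q)/np.linalg.norm(q)
T[:3,:3]=R.from_quat(q).as_matrix(); T[:3,3]=[0.44822648,0.00719723,0.24505394]
c=ctrl.get_calibration("wrist"); C=(c["camera_matrix"],np.linalg.inv(T@c["mount"]))
Z=lambda u,v:(420+u/3.6-.4,110+v/3.6-.4)
for z in(.045,):
    cs=np.array([onz("wrist",Z(*p),z,C) for p in [(138,80),(640,72),(535,523),(92,523)]])
    print(cs.round(4),np.linalg.norm(np.roll(cs,-1,0)-cs,axis=1),cs.mean(0))
print("jar_old",onz("wrist",Z(316,224),.083,C))
m=np.array([.503,-.205]);a=np.radians(18.4);Rm=np.array([[np.cos(a),-np.sin(a)],[np.sin(a),np.cos(a)]])
for k,xy in dict(c0=(-.036,-.041),c1=(-.036,.040)).items():
    t=m+Rm@xy; print(k,t.round(4),go((*t,.17)),np.linalg.norm(t))
E
```

```text
[[ 0.5435 -0.1112  0.045 ]
 [ 0.5924 -0.2517  0.045 ]
 [ 0.4536 -0.2991  0.045 ]
 [ 0.407  -0.1586  0.045 ]] [0.14878466 0.14670021 0.14802698 0.14449245] [ 0.49913676 -0.20516972  0.045     ]
jar_old [ 0.52037259 -0.15766685  0.083     ]
c0 [ 0.4818 -0.2553] [-4.44 -2.08 11.09] 0.5452296324314062
c1 [ 0.4562 -0.1784] [-4.44 -2.09  7.85] 0.48985834922955124
```

Call:
move_arm(commands=[-1,0,0,0,-1,0,0,0,-1,0,0.3,0,-1,-0.1,0.79,0,-0.4,-0.2,1,0,0,-0.2,1,0,0,-0.2,1,0,0,-0.2,1,0,0,-0.2,1,0,0,-0.2,1,0,0,-0.2,1,0,0,-0.2,1,0,0,-0.2,1,0,0,-0.2,1,0,0,-0.1,0,0,0,-0.1,0,0,0,0,0,0])

```text
time: 7.12
eef_pos: [0.4755, -0.2563, 0.1676]
tcp_rot: [0.414, 0.573, -0.414, 0.573]
contact_force: [-0.4, -0.1, -0.5]
opening: 0.437
```

```bash
python3 - <<'E'
from h import *
p,M,s=tool(); print(s["time"],p,yaw(),s["opening"]*85.4,s["contact_force"])
print(go((.4815,-.2555,.066)))
im=ctrl.read_camera("wrist"); cv2.imwrite("pics/w3.png",im[:,:,::-1])
im=ctrl.read_camera("scene"); cv2.imwrite("pics/s3.png",cv2.resize(im[90:280,150:420,::-1],None,fx=2.9,fy=2.9))
E
```

```text
7.125 [ 0.47549398 -0.25630709  0.16761728] -71.69610548223665 37.31189867541487 [-0.36400712 -0.14493524 -0.48659301]
[4.06 0.24 0.05]
```

View pics/w3.png

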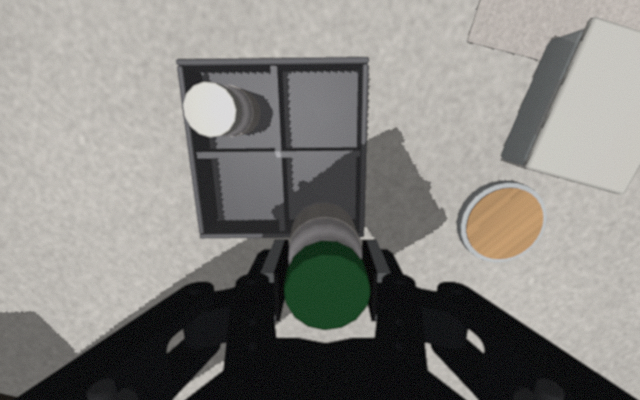

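View pics/s3.png

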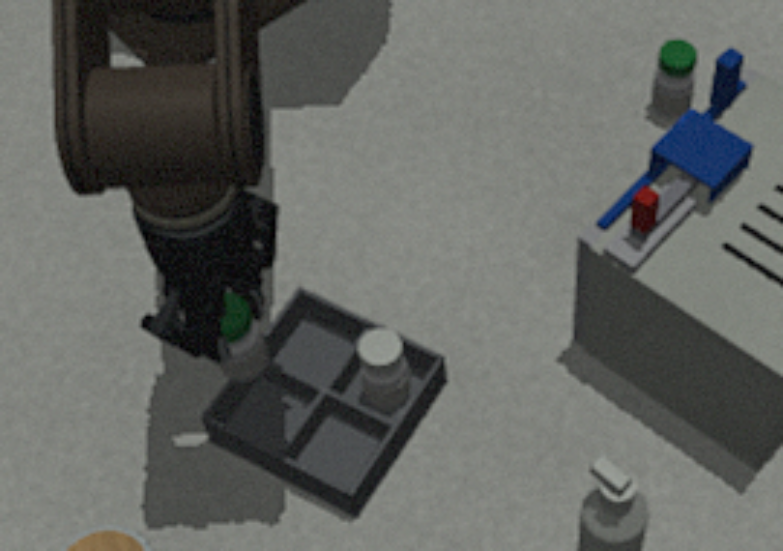

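The jar hangs upright in the fingers at (325,270). The crate fills about (179..368, 60..237), with the white cap at (211,108) and the near-right cell empty.

```bash
python3 - <<'E'
from h import *
C=cam("wrist")
cs=np.array([onz("wrist",p,.045,C) for p in [(178.5,60),(368,59),(363.5,237),(202,238)]])
print(cs.round(4),np.linalg.norm(np.roll(cs,-1,0)-cs,axis=1),cs.mean(0))
print("divider cross",onz("wrist",(281.5,153),.045,C))
E
```

```text
[[ 0.5457 -0.1139  0.045 ]
 [ 0.5923 -0.2526  0.045 ]
 [ 0.4527 -0.3006  0.045 ]
 [ 0.4057 -0.1619  0.045 ]] [0.14634509 0.14759227 0.14648618 0.14799211] [ 0.49910029 -0.2072472   0.045     ]
divider cross [ 0.50206168 -0.20918689  0.045     ]
```

Call:
move_arm(commands=[1,0.15,0,0,1,0,0,0,1,0,0,0,0.6,0,0,0,0.3,0,0,0,0.15,0,0,0,0,0,0,0,0,0,0,0])

```text
time: 8.22
eef_pos: [0.4798, -0.2562, 0.0674]
tcp_rot: [0.414, 0.573, -0.414, 0.574]
contact_force: [-0.7, 1.5, -1.5]
opening: 0.435
```

```bash
python3 - <<'E'
from h import *
p,M,s=tool(); print(s["time"],p,s["opening"]*85.4,s["contact_force"])
im=ctrl.read_camera("scene"); cv2.imwrite("pics/s4.png",cv2.resize(im[150:290,200:340,::-1],None,fx=4,fy=4))
E
```

```text
8.225 [ 0.47983371 -0.25619717  0.06738991] 37.15782105105273 [-0.70437934  1.52282428 -1.54599642]
```

View pics/s4.png

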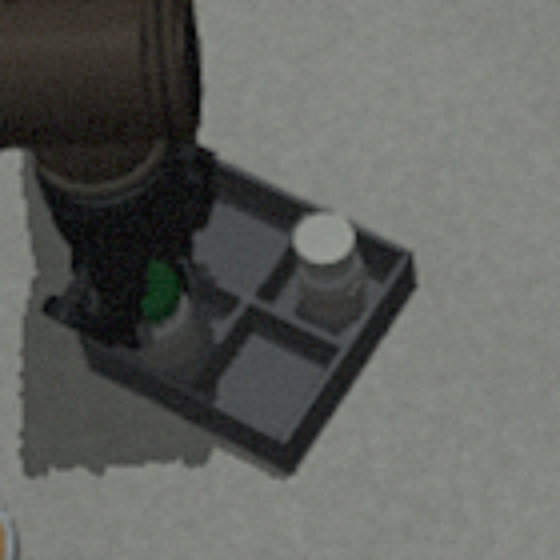

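The jar is inside the near-right cell, just above its floor, and nothing is touching yet. I'll ease it down.

Call:
move_arm(commands=[0.1,0,0,0,0,0,0,0,0,0,0,0])

```text
time: 8.65
eef_pos: [0.4795, -0.2559, 0.0642]
tcp_rot: [0.414, 0.573, -0.414, 0.573]
contact_force: [0.3, -0.6, -0.3]
opening: 0.436
```

Call:
move_arm(commands=[0.06,0,0,0,0,0,0,0])

```text
time: 8.9
eef_pos: [0.4798, -0.2561, 0.0641]
tcp_rot: [0.414, 0.573, -0.414, 0.573]
contact_force: [-1.2, 1.7, 5.7]
opening: 0.442
```

Call:
move_arm(commands=[0,0,0,0,0,0,0,0,0,0,0,0], jaw=52)

```text
time: 9.28
eef_pos: [0.4792, -0.2557, 0.0623]
tcp_rot: [0.414, 0.573, -0.414, 0.573]
contact_force: [-1.2, 0.1, -0.9]
opening: 0.608
```

Call:
move_arm(commands=[-0.5,0,0,0,-1,0,0,0,-1,0,0,0,-1,0,0,0,-1,0,0,0,0,0,0,0])

```text
time: 10.02
eef_pos: [0.4808, -0.2569, 0.1783]
tcp_rot: [0.414, 0.571, -0.414, 0.575]
contact_force: [-0.3, -0.3, 0.7]
opening: 0.611
```

```bash
python3 - <<'E'
from h import *
p,M,s=tool(); print(s["time"],p,yaw(),s["opening"]*85.4,s["contact_force"],go((.4582,.2600,.19)))
im=ctrl.read_camera("wrist"); cv2.imwrite("pics/w5.png",im[:,:,::-1])
E
```

```text
10.025 [ 0.48077764 -0.25689991  0.17832608] -71.71933218970443 52.219210809517726 [-0.28067812 -0.29608023  0.68271811] [ -0.55   5.63 -19.91]
```

View pics/w5.png

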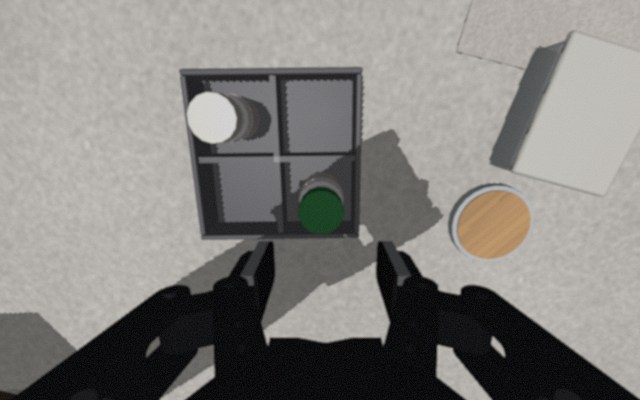

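The jar stands upright in the near-right cell with its cap at (321,210). The white jar at (213,117) hasn't moved. Next is the left-hand jar.

Call:
move_arm(commands=[-0.5,0.28,-1,0,0,0.28,-1,0,0,0.28,-1,0,0,0.28,-1,0,0,0.28,-1,0,0,0.28,-1,0,0,0.28,-1,0,0,0.28,-1,0,0,0.28,-1,0,0,0.28,-1,0,0,0.28,-1,0,0,0.28,-1,0,0,0.28,-1,0,0,0.28,-1,0,0,0.28,-1,0,0,0.28,-1,0,0,0.28,-1,0,0,0.28,-1,0,0,0.28,-1,0,0,0.28,-0.9,0], jaw=75)

```text
time: 12.58
eef_pos: [0.4552, 0.2611, 0.1857]
tcp_rot: [0.413, 0.574, -0.415, 0.572]
contact_force: [-0.4, -0.5, 0.5]
opening: 0.881
```

Call:
move_arm(commands=[0,0,0,0,0,0,0,0])

```text
time: 12.82
eef_pos: [0.4557, 0.2599, 0.1865]
tcp_rot: [0.414, 0.573, -0.415, 0.573]
contact_force: [0.2, 0.9, -0.3]
opening: 0.877
```

```bash
python3 - <<'E'
from h import *
p,M,s=tool(); print(s["time"],p,yaw(),s["opening"]*85.4,s["contact_force"])
C=cam("wrist"); im=ctrl.read_camera("wrist"); cv2.imwrite("pics/w6.png",im[:,:,::-1])
for b in blobs(im,"green"): q=onz("wrist",b[1],.078,C); print(b,q,go((q[0],q[1],.057)))
E
```

```text
12.825 [0.45572681 0.25992375 0.18646549] -71.71808611209438 74.90275831745168 [ 0.15456001  0.91742382 -0.34240127]
([304, 180, 41, 41, 1338], [324.2, 199.7]) [0.45832979 0.26149284 0.078     ] [ 5.19  0.12 -0.04]
```

View pics/w6.png

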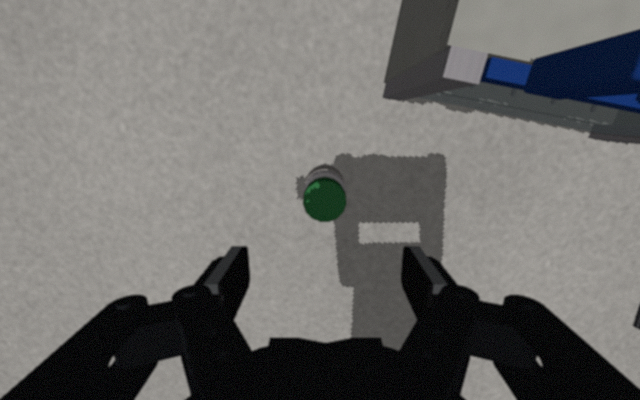

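The jar cap is at (324,200), centred between the fingers. The cabinet's left rail is at (465,65) and the blue grip runs off the right edge of the picture.

Call:
move_arm(commands=[1,0.1,0,0,1,0,0,0,1,0,0,0,1,0,0,0,0.8,0,0,0,0.4,0,0,0,0,0,0,0])

```text
time: 13.75
eef_pos: [0.4584, 0.2607, 0.0571]
tcp_rot: [0.414, 0.573, -0.415, 0.573]
contact_force: [0.0, -1.0, -0.4]
opening: 0.877
```

Call:
move_arm(commands=[0,0,0,0,0,0,0,0,0,0,0,0,0,0,0,0,0,0,0,0], jaw=30)

```text
time: 14.38
eef_pos: [0.4594, 0.2617, 0.0588]
tcp_rot: [0.415, 0.573, -0.414, 0.573]
contact_force: [-1.2, 0.0, 4.9]
opening: 0.43
```

Call:
move_arm(commands=[-1,0,0,0,-1,0,0,0,-1,0,0,0,-1,0,0,0,-0.6,0,0,0,0,0,0,0])

```text
time: 15.12
eef_pos: [0.4591, 0.2614, 0.1733]
tcp_rot: [0.415, 0.573, -0.414, 0.573]
contact_force: [-0.5, 0.4, -1.9]
opening: 0.427
```

```bash
python3 - <<'E'
from h import *
p,M,s=tool(); print(s["time"],p,yaw(),s["opening"]*85.4,s["contact_force"])
m=np.array([.501,-.207]);a=np.radians(18.4);Rm=np.array([[np.cos(a),-np.sin(a)],[np.sin(a),np.cos(a)]])
t=m+Rm@[-.036,.040]; print(t,go((*t,.172)))
im=ctrl.read_camera("wrist"); cv2.imwrite("pics/w7.png",im[:,:,::-1])
im=ctrl.read_camera("scene"); cv2.imwrite("pics/s7.png",cv2.resize(im[70:280,200:480,::-1],None,fx=2.8,fy=2.8))
E
```

```text
15.125 [0.45912212 0.2614045  0.17331418] -71.7219078771593 36.502932283036316 [-0.4797362   0.44874157 -1.85474574]
[ 0.4542145  -0.18040832] [ 0.04 -5.73 16.72]
```

View pics/w7.png

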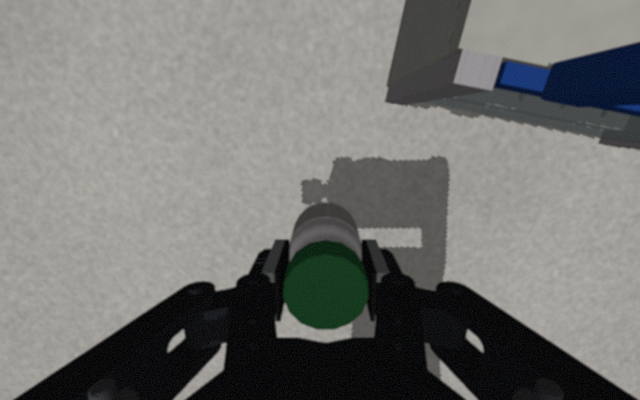

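View pics/s7.png

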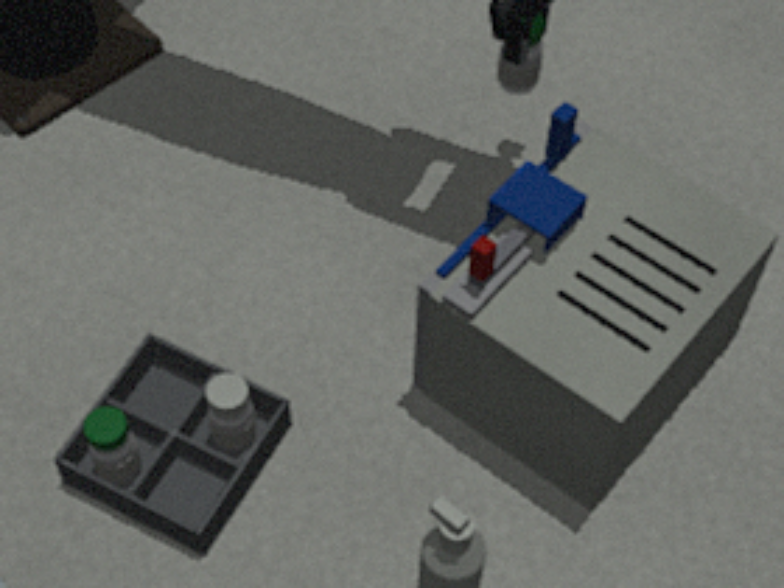

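The jar is held upright in the fingers. The first jar stands in its cell, and the near-left cell is free.

Call:
move_arm(commands=[0,-0.34,0.98,0,0,-0.34,0.98,0,0,-0.34,0.98,0,0,-0.34,0.98,0,0,-0.34,0.98,0,0,-0.34,0.98,0,0,-0.34,0.98,0,0,-0.34,0.98,0,0,-0.34,0.98,0,0,-0.34,0.98,0,0,-0.34,0.98,0,0,-0.34,0.98,0,0,-0.34,0.98,0,0,-0.34,0.98,0,0,-0.34,0.98,0,0,-0.34,0.98,0,0,-0.3,0.98,0,0,0,0.05,0,0,0,0,0])

```text
time: 17.6
eef_pos: [0.4528, -0.1797, 0.1715]
tcp_rot: [0.414, 0.574, -0.414, 0.572]
contact_force: [0.6, 0.1, -1.7]
opening: 0.432
```

```bash
python3 - <<'E'
from h import *
p,M,s=tool(); print(s["time"],p,yaw(),s["opening"]*85.4,s["contact_force"])
print(go((.4542,-.1804,.0665)))
im=ctrl.read_camera("wrist"); cv2.imwrite("pics/w8.png",im[:,:,::-1])
E
```

```text
17.6 [ 0.45281766 -0.17970962  0.17145215] -71.74330821262042 36.86035050798501 [ 0.60936634  0.05894801 -1.70705092]
[4.2  0.05 0.05]
```

View pics/w8.png

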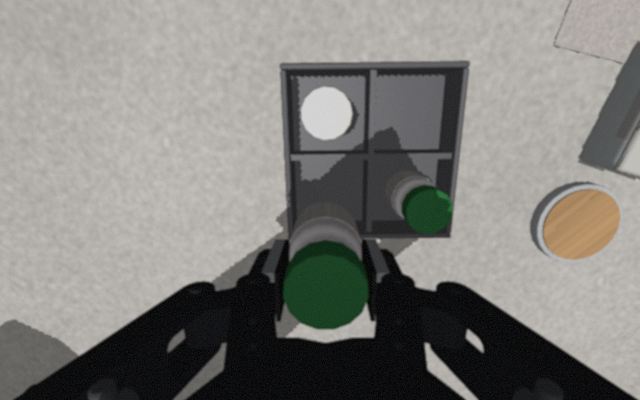

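The held jar at (325,270) lines up with the near-left cell, whose side walls are at columns 290 and 368. I'm lowering it.

Call:
move_arm(commands=[1,0.05,0.05,0,1,0,0,0,1,0,0,0,0.7,0,0,0,0.3,0,0,0,0.15,0,0,0,0.1,0,0,0,0,0,0,0,0,0,0,0])

```text
time: 18.77
eef_pos: [0.4553, -0.1814, 0.0668]
tcp_rot: [0.414, 0.573, -0.414, 0.573]
contact_force: [0.3, -0.6, -1.2]
opening: 0.431
```

Call:
move_arm(commands=[0.05,0,0,0,0,0,0,0])

```text
time: 19.02
eef_pos: [0.4549, -0.1812, 0.0651]
tcp_rot: [0.414, 0.573, -0.414, 0.573]
contact_force: [0.6, -0.2, -1.2]
opening: 0.429
```

Call:
move_arm(commands=[0.08,0,0,0,0,0,0,0])

```text
time: 19.27
eef_pos: [0.4554, -0.1814, 0.0639]
tcp_rot: [0.414, 0.573, -0.414, 0.573]
contact_force: [-2.3, 0.1, 5.2]
opening: 0.426
```

The force has jumped to 5 N, so the jar is on the floor. Releasing.

Call:
move_arm(commands=[0,0,0,0,0,0,0,0,0,0,0,0], jaw=52)

```text
time: 19.65
eef_pos: [0.4549, -0.1812, 0.0629]
tcp_rot: [0.414, 0.573, -0.414, 0.573]
contact_force: [-0.4, 0.0, -0.4]
opening: 0.612
```

Call:
move_arm(commands=[-0.5,0,0,0,-1,0,0,0,-1,0,0,0,-1,0,0,0,-1,0,0,0,-1,0,0,0,-1,0,0,0,0,0,0,0])

```text
time: 20.65
eef_pos: [0.4563, -0.182, 0.2287]
tcp_rot: [0.414, 0.571, -0.414, 0.575]
contact_force: [-0.3, -0.5, 0.0]
opening: 0.606
```

```bash
python3 - <<'E'
from h import *
p,M,s=tool(); print(s["time"],p,yaw(),s["opening"]*85.4,s["contact_force"])
im=ctrl.read_camera("wrist"); cv2.imwrite("pics/w9.png",im[:,:,::-1])
im=ctrl.read_camera("scene"); cv2.imwrite("pics/s9.png",cv2.resize(im[70:280,200:480,::-1],None,fx=2.8,fy=2.8))
E
```

```text
20.65 [ 0.45625137 -0.18199416  0.22871704] -71.71888410050484 51.7414578909682 [-0.29835365 -0.49320057  0.03415703]
```

View pics/w9.png

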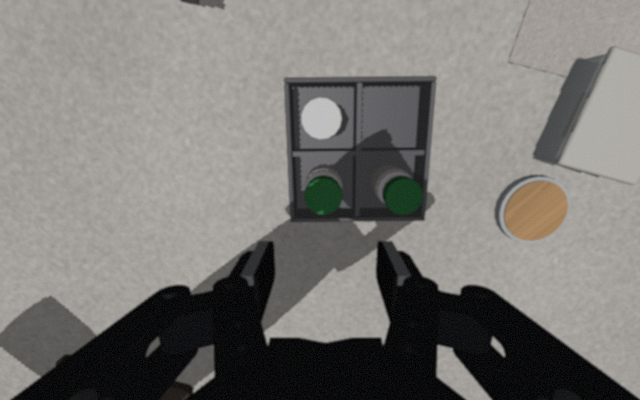

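View pics/s9.png

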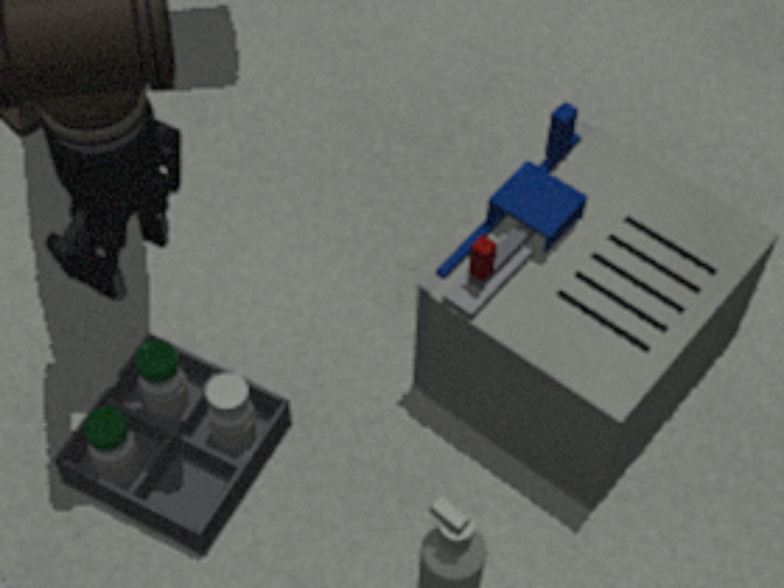

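All three jars stand upright in separate cells: green caps at (323,196) and (404,196), white cap at (321,118). The scene view agrees. Now I'll turn to the cabinet's heading and look at its grip and knob from above.

Call:
move_arm(commands=[-1,0,0,1,-1,0,0,1,-1,0.3,-1,0,-1,0.3,-1,0,0,0.3,-1,0,0,0.3,-1,0,0,0.3,-1,0,0,0.3,-1,0,0,0.3,-1,0,0,0.3,-1,0,0,0.3,-1,0,0,0.3,-1,0,0,0.3,-1,0,0,0.1,-0.3,0,0,0,0,0,0,0,0,0], jaw=40)

```text
time: 22.75
eef_pos: [0.4983, 0.1099, 0.3251]
tcp_rot: [0.463, 0.535, -0.463, 0.534]
contact_force: [0.3, 0.3, -0.1]
opening: 0.468
```

```bash
python3 - <<'E'
from h import *
p,M,s=tool(); print(s["time"],p,s["tcp_rot"],yaw(),s["opening"]*85.4,s["contact_force"])
C=cam("wrist"); np.save("C10.npy",C[1])
im=ctrl.read_camera("wrist"); cv2.imwrite("pics/w10.png",im[:,:,::-1])
print(blobs(im,"red"),blobs(im,"blue"))
E
```

```text
22.75 [0.49831597 0.10986416 0.3251274 ] [ 0.46252965  0.53472856 -0.46313642  0.53444957] -81.7702845728892 39.9905412559387 [ 0.28016257  0.28307803 -0.0680654 ]
[([442, 39, 24, 24, 510], [453.3, 50.3])] [([224, 20, 212, 91, 7782], [329.3, 71.8])]
```

View pics/w10.png

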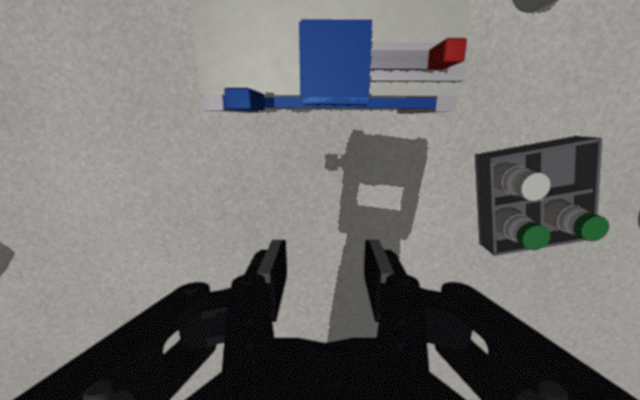

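```bash
python3 - <<'E'
import cv2; im=cv2.imread("pics/w10.png"); cv2.imwrite("pics/w10z.png",cv2.resize(im[10:125,200:480],None,fx=2.85,fy=2.85,interpolation=cv2.INTER_CUBIC))
cv2.imwrite("pics/w10y.png",cv2.resize(im[75:120,195:275],None,fx=9,fy=9,interpolation=cv2.INTER_CUBIC))
E
```

```text
(no output)
```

View pics/w10z.png

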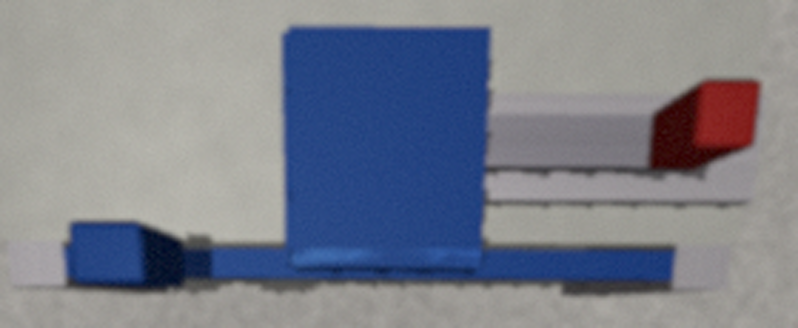

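View pics/w10y.png

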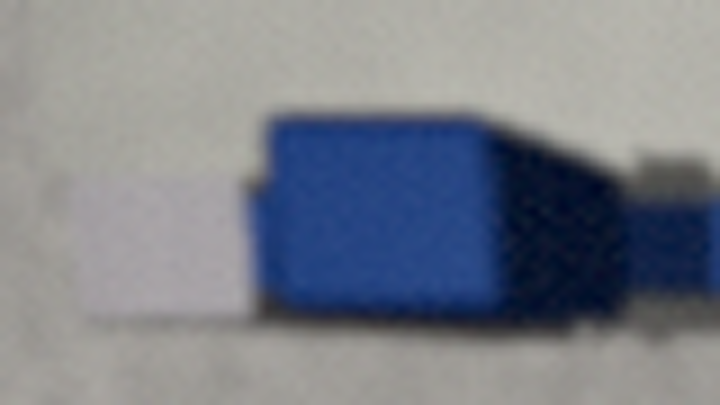

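```bash
python3 - <<'E'
from h import *
C=(ctrl.get_calibration("wrist")["camera_matrix"],np.load("C10.npy"))
Y=lambda u,v:(195+u/9-.44,75+v/9-.44); Z=lambda u,v:(200+u/2.85-.32,10+v/2.85-.32)
def rect(ps,z):
    c=np.array([onz("wrist",p,z,C)[:2] for p in ps]); m=c.mean(0)
    print(c.round(4).tolist(),"sides",np.linalg.norm(np.roll(c,-1,0)-c,axis=1).round(4),"mean",m.round(4)); return m
g=rect([Y(272,120),Y(488,118),Y(500,305),Y(280,305)],.217)
k=rect([Z(703,80),Z(758,83),Z(748,150),Z(694,148)],.220)
# long rail edge yaw: bolt bar/white guide + hood
h=[onz("wrist",Z(*p),.194,C)[:2] for p in [(284,30),(490,28),(482,268),(289,268)]]
print("hood",np.round(h,4).tolist())
e=[onz("wrist",Z(*p),.163,C)[:2] for p in [(213,245),(672,246)]]
d=e[0]-e[1]; print("rail yaw",np.degrees(np.arctan2(d[1],d[0]))-180, np.degrees(np.arctan2(-d[1],-d[0])))
e=[onz("wrist",Z(*p),.165,C)[:2] for p in [(15,288),(722,289)]]
d=e[0]-e[1]; print("front yaw",np.degrees(np.arctan2(-d[1],-d[0])),np.linalg.norm(d))
p,M,s=tool(); print("grip go",go((*g,.24)),"knob",go((*k,.24)))
# consistency: knob - grip along cabinet axes with yaw
a=np.radians(8.2); ex=np.array([np.cos(a),np.sin(a)]); ey=np.array([-ex[1],ex[0]]); print("knob-grip cab xy",(k-g)@ex,(k-g)@ey)
E
```

```text
[[0.5763, 0.1964], [0.579, 0.1787], [0.5644, 0.1767], [0.5617, 0.195]] sides [0.0179 0.0148 0.0185 0.0146] mean [0.5703 0.1867]
[[0.6316, 0.0427], [0.6329, 0.0291], [0.6178, 0.0275], [0.6163, 0.0411]] sides [0.0137 0.0152 0.0137 0.0154] mean [0.6247 0.0351]
hood [[0.6346, 0.1495], [0.643, 0.0944], [0.5819, 0.0853], [0.5739, 0.1407]]
rail yaw -81.90526207238315 -81.90526207238317
front yaw -81.8622151940918 0.2296130128715676
grip go [ 3.41  3.29 -2.63] knob [3.41 4.57 3.68]
knob-grip cab xy 0.03215707908423808 -0.15780472047162653
```

The grip top measures (0.570, 0.187) with sides 18 × 15 mm, and the knob (0.625, 0.035). Both agree with the other cameras, and the fingers already line up with the cabinet (−81.8°).

Call:
move_arm(commands=[0,1,-0.8,0,0,1,-0.8,0,0,1,-0.8,0,0,0.29,-0.23,0,0,0,0,0,1,0,0,0,1,0,0,0,0.4,0,0,0,0,0,0,0,0,0,0,0])

```text
time: 24.05
eef_pos: [0.5709, 0.1873, 0.2671]
tcp_rot: [0.463, 0.534, -0.462, 0.535]
contact_force: [0.0, 0.3, -0.0]
opening: 0.466
```

```bash
python3 - <<'E'
from h import *
p,M,s=tool(); print(s["time"],p,yaw(),s["opening"]*85.4,s["contact_force"])
print("go",go((.5703,.1867,.197)))
im=ctrl.read_camera("wrist"); cv2.imwrite("pics/w11.png",im[:,:,::-1])
im=ctrl.read_camera("scene"); cv2.imwrite("pics/s11.png",cv2.resize(im[60:220,310:490,::-1],None,fx=4,fy=3.7))
E
```

```text
24.05 [0.5708908  0.18732005 0.26711834] -81.73984611857348 39.83888145404824 [ 0.02536335  0.34607232 -0.02176728]
go [ 2.8  -0.03  0.02]
```

View pics/w11.png

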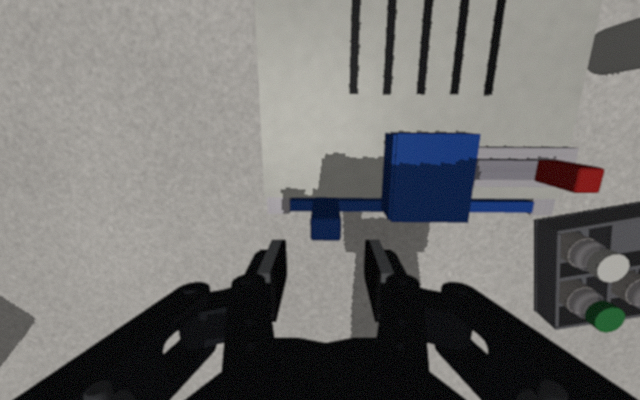

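View pics/s11.png

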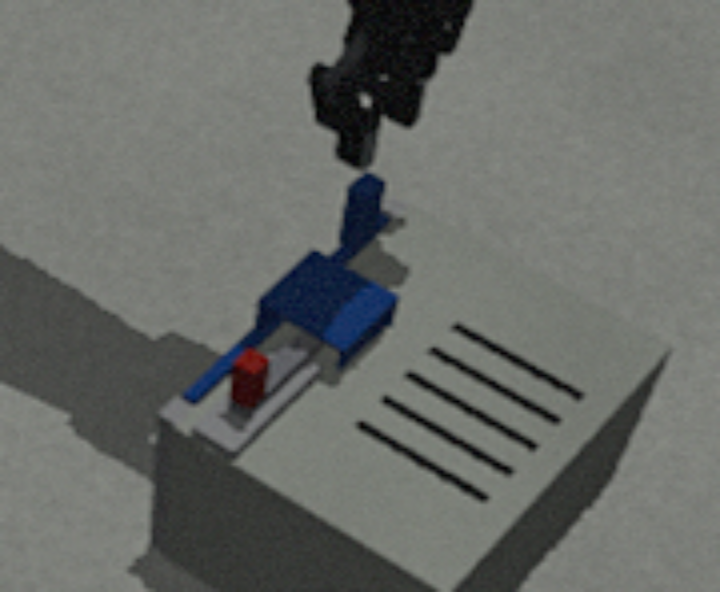

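The grip sits centred between the fingers, columns 311–340 about 325. Descending.

Call:
move_arm(commands=[0.8,0,0,0,0.8,0,0,0,0.6,0,0,0,0.4,0,0,0,0.2,0,0,0,0,0,0,0])

```text
time: 24.9
eef_pos: [0.5704, 0.1875, 0.1954]
tcp_rot: [0.463, 0.535, -0.463, 0.535]
contact_force: [0.2, -0.7, -0.6]
opening: 0.467
```

Call:
move_arm(commands=[0,0,0,0,0,0,0,0,0,0,0,0,0,0,0,0,0,0,0,0], jaw=5, force=40)

```text
time: 25.52
eef_pos: [0.5709, 0.1873, 0.1966]
tcp_rot: [0.463, 0.534, -0.462, 0.535]
contact_force: [-0.5, -1.8, 4.7]
opening: 0.224
```

```bash
python3 - <<'E'
from h import *
p,M,s=tool(); print(s["time"],p,yaw(),s["opening"]*85.4,s["contact_force"])
im=ctrl.read_camera("scene"); cv2.imwrite("pics/s12.png",cv2.resize(im[60:220,310:490,::-1],None,fx=4,fy=3.7))
E
```

```text
25.525 [0.57089108 0.1872899  0.19655772] -81.73287724199803 19.143462339343603 [-0.45237099 -1.82453665  4.66548544]
```

View pics/s12.png

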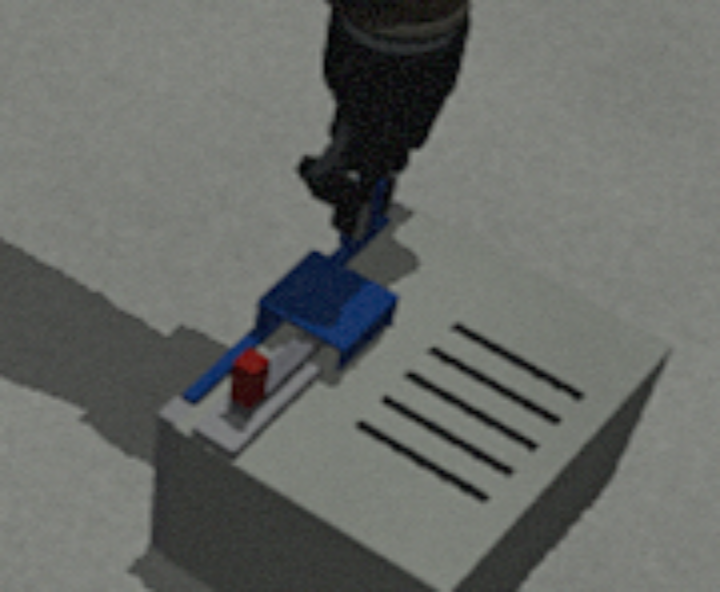

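The fingers hold the grip at a 19 mm opening. Now the tug, in 1 mm steps.

Call:
move_arm(commands=[-0.04,0,0,0,-0.04,0,0,0,-0.04,0,0,0,-0.04,0,0,0,0,0,0,0])

```text
time: 26.2
eef_pos: [0.5708, 0.1873, 0.1982]
tcp_rot: [0.463, 0.534, -0.462, 0.535]
contact_force: [4.5, -2.8, -2.9]
opening: 0.228
```

Call:
move_arm(commands=[-0.04,0,0,0,-0.04,0,0,0,0,0,0,0])

```text
time: 26.58
eef_pos: [0.5708, 0.1873, 0.2001]
tcp_rot: [0.463, 0.534, -0.462, 0.535]
contact_force: [5.4, -2.7, -4.5]
opening: 0.232
```

Call:
move_arm(commands=[-0.04,0,0,0,-0.04,0,0,0,0,0,0,0])

```text
time: 26.95
eef_pos: [0.5708, 0.1873, 0.2021]
tcp_rot: [0.463, 0.534, -0.462, 0.535]
contact_force: [4.6, -1.6, -3.1]
opening: 0.228
```

Call:
move_arm(commands=[-0.04,0,0,0,-0.04,0,0,0,0,0,0,0])

```text
time: 27.32
eef_pos: [0.5708, 0.1873, 0.2041]
tcp_rot: [0.463, 0.534, -0.462, 0.535]
contact_force: [5.2, -2.3, -3.7]
opening: 0.229
```

Call:
move_arm(commands=[-0.04,0,0,0,-0.04,0,0,0,-0.04,0,0,0,0,0,0,0])

```text
time: 27.82
eef_pos: [0.5708, 0.1873, 0.2071]
tcp_rot: [0.463, 0.534, -0.462, 0.535]
contact_force: [5.1, -1.9, -3.0]
opening: 0.224
```

```bash
python3 - <<'E'
from h import *
p,M,s=tool(); print(s["time"],p,s["opening"]*85.4,s["contact_force"])
im=ctrl.read_camera("scene"); cv2.imwrite("pics/s13.png",cv2.resize(im[60:220,310:490,::-1],None,fx=4,fy=3.7))
print(blobs(im,"red"))
E
```

```text
27.825 [0.57083169 0.18727802 0.20707594] 19.13440389314019 [ 5.07155047 -1.91985407 -3.04877291]
[([369, 154, 8, 7, 38], [372.3, 157.3])]
```

View pics/s13.png

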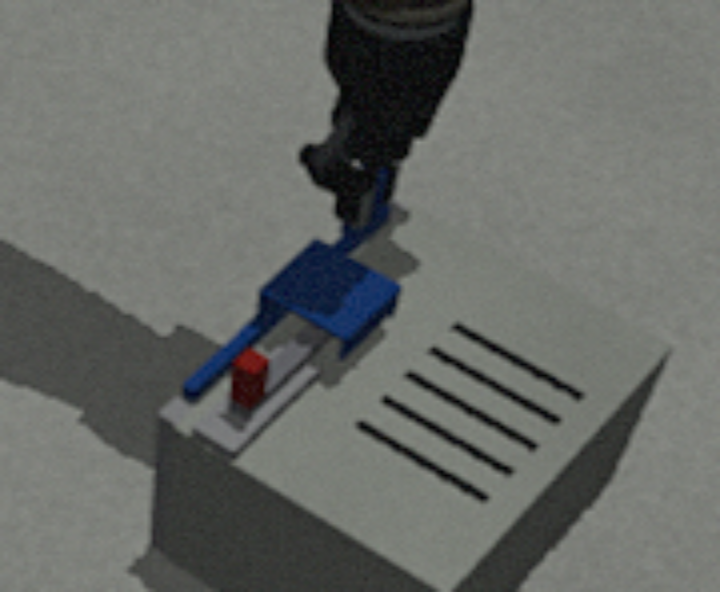

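The rail and hood have risen about 10 mm with a steady ~3 N load, which is just the panel's weight. So the panel is free, and the knob is still at its starting pixels. I'm raising the panel and leaving the bolt alone.

Call:
move_arm(commands=[-0.2,0,0,0,-0.4,0,0,0,-0.4,0,0,0,-0.4,0,0,0,-0.4,0,0,0,-0.4,0,0,0,-0.4,0,0,0,-0.4,0,0,0,-0.4,0,0,0,-0.4,0,0,0,-0.3,0,0,0,-0.15,0,0,0,0,0,0,0,0,0,0,0])

```text
time: 29.62
eef_pos: [0.5708, 0.1873, 0.3133]
tcp_rot: [0.463, 0.534, -0.463, 0.535]
contact_force: [3.9, -3.7, -2.2]
opening: 0.232
```

```bash
python3 - <<'E'
from h import *
p,M,s=tool(); print(s["time"],p,s["opening"]*85.4,s["contact_force"],s["dq"].round(4))
im=ctrl.read_camera("scene"); cv2.imwrite("pics/s14.png",cv2.resize(im[40:280,200:480,::-1],None,fx=2.8,fy=2.4))
im2=ctrl.read_camera("top"); cv2.imwrite("pics/t14.png",cv2.resize(im2[130:300,180:400,::-1],None,fx=3.6,fy=3.5))
im3=ctrl.read_camera("wrist"); cv2.imwrite("pics/w14.png",im3[:,:,::-1])
print(blobs(im,"red"),blobs(im,"green"),blobs(im2,"green"))
E
```

```text
29.625 [0.57083857 0.18726781 0.31326369] 19.843669323892943 [ 3.89869566 -3.65374119 -2.21877632] [ 0.0003  0.0008  0.0008 -0.0004 -0.0003 -0.0011]
[([369, 154, 8, 7, 37], [372.5, 157.4])] [([248, 192, 16, 13, 150], [255.4, 197.6]), ([230, 215, 15, 14, 169], [237.1, 221.6])] [([374, 249, 13, 12, 125], [380.4, 254.6]), ([349, 257, 13, 13, 127], [354.9, 263.1]), ([619, 387, 18, 10, 52], [627.7, 391.4])]
```

View pics/s14.png

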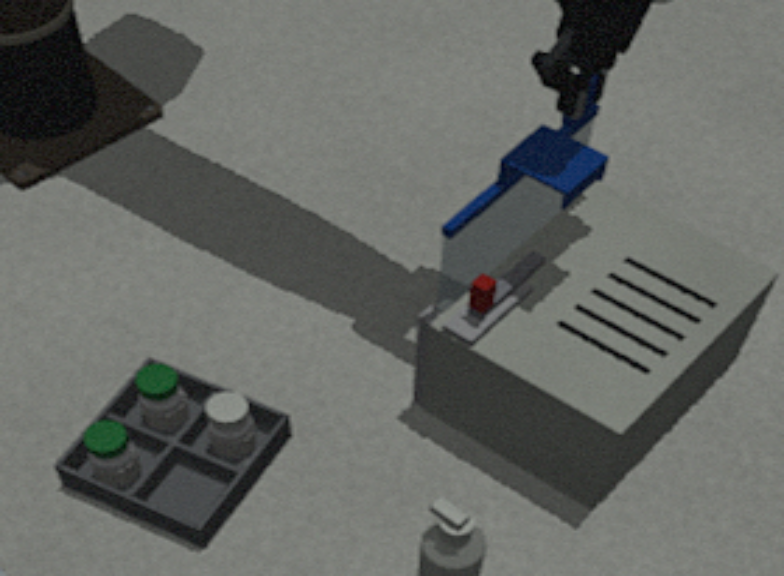

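View pics/t14.png

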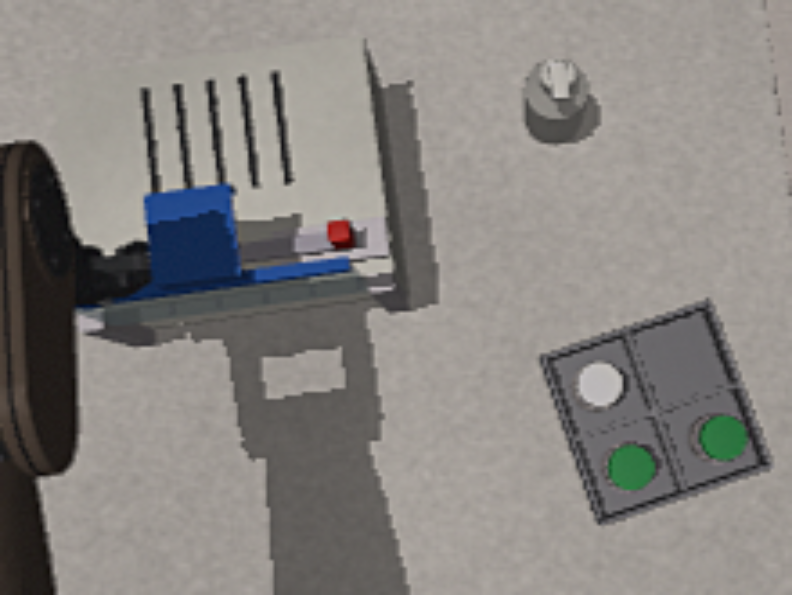

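View pics/w14.png

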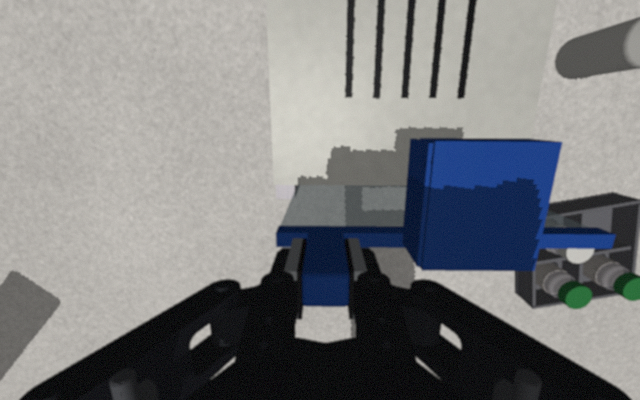

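```bash
python3 - <<'E'
from h import *
for h in (.100,.110,.116,.122): print(h,proj("scene",np.array([.635,.148,.194+h])),proj("scene",np.array([.582,.0855,.194+h])))
print((200+605/2.8-.3,40+158/2.4-.3),(200+563/2.8,40+207/2.4))
E
```

```text
0.1 [415.19741436 110.87015626] [377.369275   111.85587016]
0.11 [415.90635843 107.65128521] [377.7632971  108.63951843]
0.116 [416.33743195 105.69405034] [378.00288795 106.68376917]
0.122 [416.77286514 103.71702093] [378.24490625 104.70820491]
(415.77142857142854, 105.53333333333335) (401.07142857142856, 126.25)
```

The hood corner at (416,105.5) corresponds to about 116 mm of lift, which matches the TCP's rise of 117 mm. Everything is steady, so I'm handing in.

```bash
python3 - <<'E'
from plant import ctrl
print(ctrl.sign_off()); s=ctrl.get_state(); print(s["time"],s["eef_pos"],s["opening"]*85.4)
E
```

```text
the job is handed in; nothing more can be done
None
the job is handed in; nothing more can be done
```

The job is done and handed in at about 30 s of the 72 s allowed; `ctrl.sign_off()` gives no verdict.

- **Jars:** Both green-capped jars stand upright and released in the crate's two near cells. I never touched the white-capped jar in its cell, the spray bottle, the sample box or the dish.
- **Panel:** I tugged the blue grip up in 1 mm steps. It went past 5 mm, to about 10 mm, with only a steady 3–4 N of load, so the panel was not caught.
- **Bolt:** I left it as it was. The red knob is at the same place in the scene image as at the start.
- **Lift:** I raised the panel and still hold it with a 40 N grip. The arm rose 117 mm, and a hood corner in the scene image gives about 116 mm.

None of the last checks failed. The crate's centre differed by up to about 5 mm between camera views, so I placed the jars using an averaged position. I checked the jars' uprightness by eye in the three camera views, not by measuring an angle.

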